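# Find the empty cell of the parts case and push its cover open

## Task

One of the four cells of the wooden parts case is empty and wants refilling. Press gently with the fingertips on the dark spots of the covers, one after another, until you find the cover that rocks, then push that cover right over on its pin to its stop, so that it stands open nearly upright, and leave it so. It is all pressing and pushing: do not force the covers that do not give, and neither lift nor shift the things lying around.

Things in the scene. Friction and masses are not known exactly. Their poses are not given: they have to be found in the camera images.
- case: wooden parts case fixed to the bench, 130 (its x) x 372 (its y) x 80 mm high, origin under its centre; its +x points away from the robot, within 0.25 rad of yaw. Flush in its top lie four identical plywood covers, 100 (x) x 66 (y) x 8 mm thick, in a row along y: centres at x = 0 and y = +141, +63, -63, -141 mm (cover1 to cover4). Cell openings 104 x 70 mm, 70 mm deep
- case_top (a point): centre of the case's top, on the 56 mm wide middle deck. Under the covers: three cells are packed solid to 1 mm below the cover, so these give less than 0.06 rad; one cell is empty but for a 6 mm liner and its cover turns freely. Which one differs each time and cannot be seen
- cover1 (a joint): pivot angle of cover1, rad, about a level pin along the case's y through the cover's middle, 76 mm high: 0 shut and flush; it can only grow, as the near (-x) half goes down into the cell and the far half rises; 1.45 = stop, nearly upright. Friction about 0.05 N m (2 N at 25 mm from the pin), no spring: it stays where it is left
- cover1_press (a point): the dark round spot (20 mm across, flat) on top of cover1, 35 mm before the pin, where one presses; the point moves with the cover
- cover2 (a joint): pivot angle of cover2, rad, about a level pin along the case's y through the cover's middle, 76 mm high: 0 shut and flush; it can only grow, as the near (-x) half goes down into the cell and the far half rises; 1.45 = stop, nearly upright. Friction about 0.05 N m (2 N at 25 mm from the pin), no spring: it stays where it is left
- cover2_press (a point): the dark round spot (20 mm across, flat) on top of cover2, 35 mm before the pin, where one presses; the point moves with the cover
- cover3 (a joint): pivot angle of cover3, rad, about a level pin along the case's y through the cover's middle, 76 mm high: 0 shut and flush; it can only grow, as the near (-x) half goes down into the cell and the far half rises; 1.45 = stop, nearly upright. Friction about 0.05 N m (2 N at 25 mm from the pin), no spring: it stays where it is left
- cover3_press (a point): the dark round spot (20 mm across, flat) on top of cover3, 35 mm before the pin, where one presses; the point moves with the cover
- cover4 (a joint): pivot angle of cover4, rad, about a level pin along the case's y through the cover's middle, 76 mm high: 0 shut and flush; it can only grow, as the near (-x) half goes down into the cell and the far half rises; 1.45 = stop, nearly upright. Friction about 0.05 N m (2 N at 25 mm from the pin), no spring: it stays where it is left
- cover4_press (a point): the dark round spot (20 mm across, flat) on top of cover4, 35 mm before the pin, where one presses; the point moves with the cover
- tin: small round aluminium tin, 38 across, 22 high, standing on the case's middle deck between cover2 and cover3 (mm), origin at the centre of its underside; a bystander
- jar: clear jar, 44 across, 60 high, standing beside the left (+y) end of the case (mm), origin at the centre of its underside; a bystander
- pencil: yellow pencil, 8 thick, 175 long, lying along the case just before its front face (mm), origin at the centre of its underside; a bystander
- pliers: blue-handled pliers, 140 long, 12 high, lying flat on the table left of the case (mm), origin at the centre of its underside; a bystander
- ruler: steel ruler, 200 x 28 x 4, lying on the table right of the case (mm), origin at the centre of its underside; a bystander
- glue: white glue bottle with orange nozzle, 44 across, 125 high, left of the case (mm), origin at the centre of its underside; a bystander
- pot: red paint cup, 80 across, 80 high, right of the case (mm), origin at the centre of its underside; a bystander
- flask: blue drinking flask, 66 across, 200 high, far right (mm), origin at the centre of its underside; a bystander

How it is judged:
By the outcome, as a careful person would: the job done as asked, in the order asked, and still so for the second after the job is handed in, with the robot touching nothing.
It also fails if it takes over 58 s, if anything falls off the work surface, if the arm or the gripper's body presses on something with over 40 N, if the wrist force passes 120 N, or if a joint passes its speed limit or range.

## Robot

A 6-joint arm with a two-finger parallel gripper is mounted at the origin on the work surface. World frame = base frame: x ahead of the robot, y to its left, z up, the work surface at z = 0. Lengths are in m, angles in rad, forces in N, time in s.
With the tool pointing down it reaches from about 0.2 to 0.875 m from the base axis. Payload 3.4 kg.
Tool frame: the origin (TCP) lies between the finger pads; the fingertips stand 25 mm ahead of it and the grasp point (between the pads) lies 6 mm ahead of it (r.nose_length is the z of the fingertips in the tool frame, in m); z points along the fingers, y is the line along which they close (so a half turn about z gives the same grasp; the last joint's range is limited). The gripper opens to 94 mm and grips with 3 to 60 N. Pads are 16 mm wide; open, the fingers measure 119 mm over their backs; the gripper's body (75 mm by 177 mm) begins 78 mm behind the grasp point.
Start: joints at [1.114, 0.276, 1.505, -0, 1.361, -0.121], TCP at [0.189, 0.543, 0.23] pointing down, gripper open.
Joint ranges: [-2.89, 2.89], [-0.75, 2.08], [0.22, 2.7], [-1.18, 4.32], [0.11, 2.71], [-2.7, 2.7]. Speed limits (rad/s): [2.57, 2.57, 3.14, 3.14, 3.14, 3.14].

## Interface

Orientations are given as a unit quaternion [w, x, y, z].
In Python, from plant import r, gripper_to, inverse_kinematics, vision, models, telemetry gives the robot as it stands. Calls block until the motion is done:
- r.move_to(position, orientation): joint-space move of the TCP to a pose.
- r.move_l(position, rot=None, vel=0.15, guard=None): straight line of the TCP; rot=None keeps the orientation; vel is the mean speed in m/s. With guard (N) it stops when the force on the tool has changed by that much, and returns True; else False.
- r.movej(angles): joint-space move.
- gripper_to(opening, f_grip=None): finger opening in m; f_grip is the grip in N (None keeps the last); returns when the fingers have stopped.
- r.hold(seconds).
- inverse_kinematics(position, orientation): joint angles nearest the present ones, or None.
- vision.snapshot(name): name is "scene" or "top" or "wrist"; returns the picture (400x640x3 uint8, red, green, blue); there is no depth.
- vision.get_calibration(name): a dict with "fx", "fy", "cx", "cy" (pixels), "D" ([k1, k2, p1, p2, k3] as OpenCV has them; the pictures are not rectified), "position" and "orientation" of the camera in the world. Camera axes: x right, y down, z forward; pixel columns grow to the right and rows downward; lengths in m; the calibration is good to about 2 mm. A picture is of the moment at which its call begins: read the wrist's pose just before it. get_calibration takes no time and is no camera call; for the wrist camera it gives the pose at the moment of the call.
A pose or a line that the arm cannot do raises r.PlanningError and nothing moves.
- r.sign_off(): hands the job in; it is judged then, once.
Trained networks look in the newest picture that a camera, given by its name, has taken for a name from the list of things; names that differ only in an ending like _2 or _b are one class to them, and where a whole thing is asked for, a point or a joint stands for the part that bears it (a point fixed in the world has none). Each returns a list of dicts, best first, with "score" (0 to 1); they miss things now and then, are a little off and sometimes report something else, mostly with a low value. They report only what shows in the picture. A call takes as long as a camera call.
- models.boxes_of(thing, camera): "at" ([x, y, z] in m, in world coordinates, good to about 4 mm: the middle of the surface that is visible of it).
- models.regions_of(thing, camera): "pixels" (400x640 bool, what is visible of it).
- models.mark_of(thing, camera): "at" ([x, y, z] in m, in world coordinates, good to about 4 mm: a listed point, or the origin of a listed thing).
Readings, each from a call of its own:
- telemetry.current_t(): time.
- telemetry.current_joints(): joint angles.
- telemetry.current_dq(): joint speeds.
- telemetry.current_joint_efforts(): joint torques, N m.
- telemetry.current_ee_pos(): TCP position.
- telemetry.current_tool_rot(): TCP orientation.
- telemetry.current_wrist_force(): force on the tool from outside, world axes, zero at the start.
- telemetry.current_torque(): the same for the moment, N m.
- telemetry.current_opening(): finger opening in m.
- telemetry.current_finger_force(): force on a finger pad.
Only numpy, scipy, OpenCV 4.12 (cv2) and the standard library are available. Lean on these libraries where they do the work, as an engineer would, in place of code of your own. Each camera call takes 0.05 s, during which the arm holds its last target. There are 200 camera calls.

## Working session

There is one attempt and no reset: what is moved stays moved. The work goes in short steps, each a Python script; the robot and the scene stay as the last script left them, time stands still between calls to the robot, and variables do not carry over. Pictures are saved under pics/ and viewed, at most 10 in all, crops included, and the job is handed in when it is done.

```bash
mkdir -p pics; ls; python3 - <<'E'
from plant import r, vision, models, telemetry
import cv2, numpy as np
for c in ("top","scene"):
    im=vision.snapshot(c); cv2.imwrite(f"pics/{c}0.png",im[:,:,::-1])
    for n in ["cover1_press","cover2_press","cover3_press","cover4_press","case_top","case"]+(["tin","jar","glue","pot","flask"] if c=="top" else []):
        print(c,n,[(np.round(d["at"],4).tolist(),round(d["score"],2)) for d in models.mark_of(n,c)][:4])
print(r.nose_length, telemetry.current_t(), telemetry.current_tool_rot())
E
```

```text
pics
top cover1_press [([0.5178, 0.137, 0.0788], 0.76)]
top cover2_press [([0.5025, 0.0573, 0.0785], 0.56)]
top cover3_press [([0.4756, -0.0597, 0.0813], 0.62), ([0.6068, 0.3985, -0.0033], 0.37)]
top cover4_press [([0.4582, -0.1357, 0.0797], 0.95), ([0.4547, 0.0766, 0.0014], 0.41)]
top case_top []
top case [([0.5244, -0.0091, -0.001], 0.58), ([0.4773, -0.063, 0.083], 0.18)]
top tin [([0.5056, -0.0093, 0.079], 0.7)]
top jar [([0.5812, 0.2163, 0.0035], 0.61), ([0.4274, 0.3919, 0.0005], 0.42)]
top glue [([0.6086, 0.397, -0.0021], 0.76)]
top pot [([0.5196, -0.4043, -0.0002], 0.7)]
top flask [([0.671, -0.3848, 0.0013], 0.55)]
scene cover1_press [([0.5069, -0.008, 0.0831], 0.73), ([0.5253, 0.1421, 0.083], 0.64)]
scene cover2_press [([0.5032, 0.0608, 0.0805], 0.82)]
scene cover3_press [([0.4727, -0.063, 0.0802], 0.61)]
scene cover4_press [([0.462, -0.1383, 0.0792], 0.58), ([0.435, 0.3893, -0.002], 0.37)]
scene case_top [([0.5286, -0.0123, 0.0828], 0.74), ([0.505, 0.0614, 0.081], 0.31)]
scene case [([0.5199, -0.0081, -0.0005], 0.91)]
0.025 0.95 [2.49411405e-05 1.67092399e-01 9.85941238e-01 6.52791272e-05]
```

View pics/top0.png

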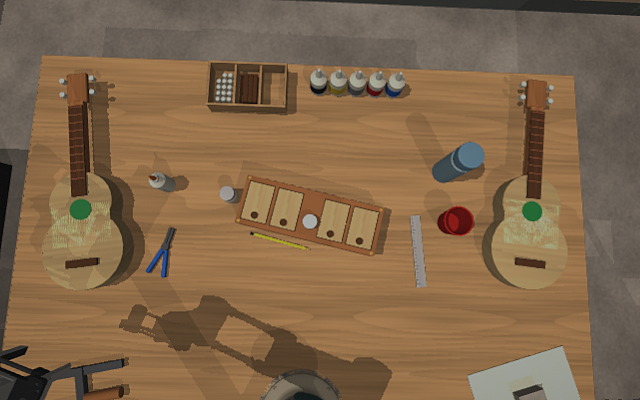

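View pics/scene0.png

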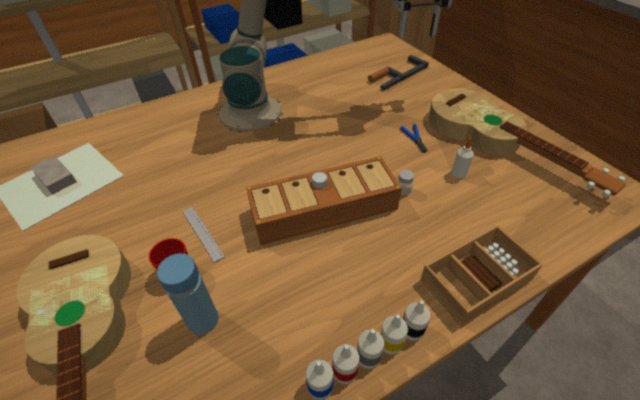

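The networks' spots agree with the pictures: dark spots in the top view at about (255,217), (284,224), (331,237) and (359,240), with the tin at (310,221) on the middle deck. I'll fit the case pose, then check it with the wrist camera above the case.

```bash
cat > h.py <<'E'
import numpy as np, cv2, json
from scipy.spatial.transform import Rotation as R
from plant import r, gripper_to, inverse_kinematics, vision, models, telemetry
Y=[.141,.063,-.063,-.141]
def fit(pts):  # list of (cover idx, xyz) -> cx, cy, yaw
    P=np.array([[-.035,Y[i]] for i,_ in pts]); Q=np.array([p[:2] for _,p in pts])
    p,q=P-P.mean(0),Q-Q.mean(0)
    yaw=np.arctan2((p[:,0]*q[:,1]-p[:,1]*q[:,0]).sum(),(p*q).sum())
    M=np.array([[np.cos(yaw),-np.sin(yaw)],[np.sin(yaw),np.cos(yaw)]])
    c=Q.mean(0)-M@P.mean(0)
    return c,yaw,(Q-(P@M.T+c))
def quat(yaw):  # tool down, tool y along -case y... x along case x
    x=np.array([np.cos(yaw),np.sin(yaw),0]); z=np.array([0,0,-1.]); y=np.cross(z,x)
    q=R.from_matrix(np.c_[x,y,z]).as_quat(); return np.r_[q[3],q[:3]]
def world(c,yaw,x,y,ztip):
    return np.array([c[0]+x*np.cos(yaw)-y*np.sin(yaw),c[1]+x*np.sin(yaw)+y*np.cos(yaw),ztip+r.nose_length])
def px(cam,cal,p):
    q=np.array(cal["orientation"]); Rm=R.from_quat(np.r_[q[1:],q[0]]).as_matrix()
    rv=cv2.Rodrigues(Rm.T)[0]; t=-Rm.T@np.array(cal["position"])
    K=np.array([[cal["fx"],0,cal["cx"]],[0,cal["fy"],cal["cy"]],[0,0,1.]])
    return cv2.projectPoints(np.array(p,float),rv,t,K,np.array(cal["D"]))[0][:,0]
E
python3 - <<'E'
from h import *
pts=[(0,[.5178,.137]),(1,[.5025,.0573]),(2,[.4756,-.0597]),(3,[.4582,-.1357]),(0,[.5253,.1421]),(1,[.5032,.0608]),(2,[.4727,-.063]),(3,[.462,-.1383])]
c,yaw,e=fit(pts); print(c,yaw,np.round(e*1e3,1).tolist())
gripper_to(0.0,10)
q=quat(yaw); j=inverse_kinematics(world(c,yaw,-.035,.02,.30),q)
if j is None or abs(j[5])>2.6: print("alt",j); 
r.move_to(world(c,yaw,-.06,0,.30),q); print(telemetry.current_joints(),telemetry.current_t())
cal=vision.get_calibration("wrist"); im=vision.snapshot("wrist")
for i in range(4):
    for d in models.mark_of(f"cover{i+1}_press","wrist"): print(i+1,np.round(d["at"],4),round(d["score"],2))
g=[world(c,yaw,-.035,y,.08-r.nose_length) for y in Y]+[world(c,yaw,sx*.065,sy*.186,.08-r.nose_length) for sx in(-1,1) for sy in (-1,1)]
im=im[:,:,::-1].copy()
for u in px("wrist",cal,g):
    print(u.round()); cv2.drawMarker(im,tuple(int(v) for v in np.clip(u,-1e4,1e4)),(0,255,0),0,10)
cv2.imwrite("pics/wrist1.png",im)
E
```

```text
[ 0.52381005 -0.00761508] -0.22115772959864122 [[-2.8, -0.6], [-1.0, -4.2], [-0.2, 1.7], [-0.5, 1.8], [4.7, 4.5], [-0.3, -0.7], [-3.1, -1.6], [3.3, -0.8]]
[-1.36792476e-01  6.57837783e-02  1.53957187e+00  3.64734271e-04
  1.53647382e+00  1.65397248e+00] 4.5583
1 [0.5197 0.1373 0.0773] 0.89
1 [ 4.538e-01  7.600e-02 -2.000e-04] 0.39
1 [ 0.4358  0.3895 -0.0016] 0.22
2 [0.5021 0.0598 0.0766] 0.7
2 [0.5791 0.2222 0.0026] 0.23
3 [ 0.4777 -0.0609  0.0808] 0.94
3 [ 0.4394  0.3894 -0.0021] 0.18
4 [ 0.4628 -0.1399  0.0764] 0.69
[218. 165.]
[274. 165.]
[366. 165.]
[422. 165.]
[452. 186.]
[188. 186.]
[463.  89.]
[178.  88.]
```

View pics/wrist1.png

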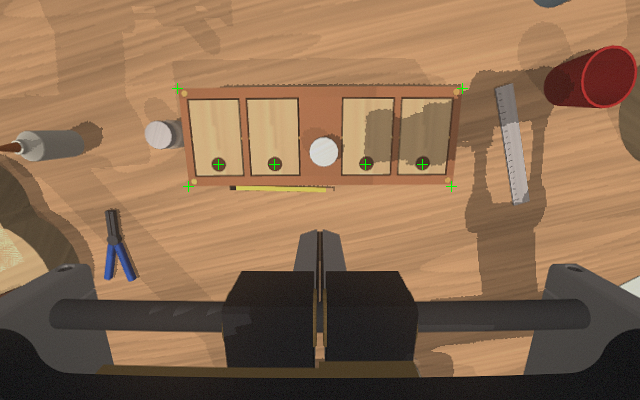

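The projected marks sit on the spots (row 165, columns 218/274/366/422) and on the case corners to within a pixel or so. The pose holds, so I'll start probing.

```bash
python3 - <<'E'
from h import *
c,yaw=np.array([.52381,-.00762]),-.22116
q=quat(yaw); r.move_to(world(c,yaw,-.035,Y[0],.13),q)
for i,y in enumerate(Y):
    r.move_l(world(c,yaw,-.035,y,.13),vel=.2)
    r.move_l(world(c,yaw,-.035,y,.09),vel=.1)
    r.hold(.2); f0=np.array(telemetry.current_wrist_force())
    hit=r.move_l(world(c,yaw,-.035,y,.0735),vel=.012,guard=4)
    f=np.array(telemetry.current_wrist_force())-f0
    print(i+1,hit,np.round(telemetry.current_ee_pos()[2]-r.nose_length,4),f.round(2),telemetry.current_t())
    if not hit: break
    r.move_l(world(c,yaw,-.035,y,.13),vel=.1)
print(telemetry.current_opening())
E
```

```text
1 True 0.0796 [-0.74 -0.04  3.13] 7.5833
2 True 0.0796 [-0.01  0.69  3.03] 10.4167
3 False 0.0735 [0.18 0.42 1.54] 14.1333
-5.9677538643282814e-05
```

Covers 1 and 2 are firm; cover3 rocks. Now I'll push it over along its arc.

```bash
python3 - <<'E'
from h import *
c,yaw=np.array([.52381,-.00762]),-.22116
y=Y[2]; s=.027
f0=np.array(telemetry.current_wrist_force())
def P(t): return world(c,yaw,-s*np.cos(t)-.004*np.sin(t)-.008,y,.076-s*np.sin(t)+.004*np.cos(t))
for t in np.r_[np.arange(.35,1.41,.15),1.42,1.55,1.65]:
    hit=r.move_l(P(t),vel=.03,guard=10)
    f=np.array(telemetry.current_wrist_force())-f0
    print(round(t,2),hit,((telemetry.current_ee_pos()-P(t))*1e3).round(1),f.round(2),telemetry.current_t())
    if hit: break
vision.snapshot("scene"); im=vision.snapshot("scene"); cv2.imwrite("pics/s2.png",cv2.resize(im[120:270,200:440,::-1],None,fx=3,fy=3))
E
```

```text
0.35 False [ 0.1  0.  -0.2] [-0.64  0.16 -1.23] 14.3833
0.5 False [ 0.1 -0.  -0.3] [-0.18  0.12 -0.29] 14.6667
0.65 False [ 0.1 -0.  -0.2] [-0.17  0.04 -0.7 ] 14.95
0.8 False [ 0.  -0.  -0.2] [ 0.06  0.39 -0.92] 15.2333
0.95 False [ 0.  -0.  -0.2] [-0.38 -0.62 -0.04] 15.5167
1.1 False [ 0.1  0.  -0.2] [-0.47  0.95 -1.9 ] 15.8
1.25 False [ 0.1  0.  -0.2] [-0.46  0.49 -1.59] 16.0833
1.4 False [ 0.1 -0.  -0.2] [-1.24  0.41 -2.45] 16.3667
1.42 False [-0.2  0.  -0.1] [-1.22 -0.14 -3.56] 16.6167
1.55 False [-1.9  0.5 -0.1] [-5.45  0.83  2.46] 16.8833
1.65 False [-4.3  1.  -0.1] [-9.21  1.54  6.56] 17.1333
```

View pics/s2.png

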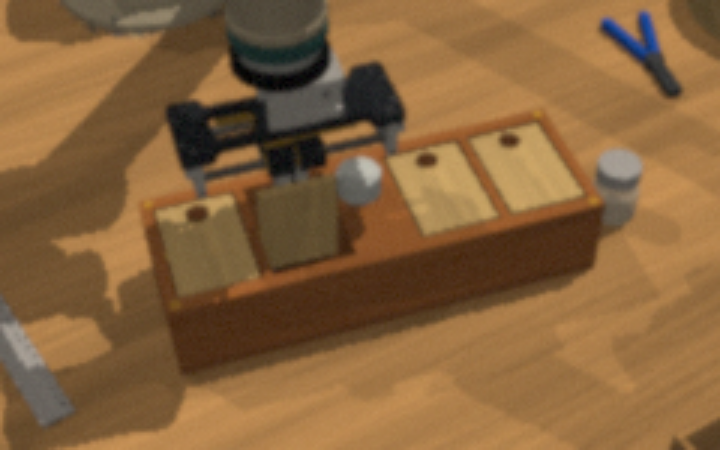

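Cover3 stands upright against its stop: contact force rises to 9 N and the arm lags its target by 4 mm. I'll back off, lift clear and check.

```bash
python3 - <<'E'
from h import *
c,yaw=np.array([.52381,-.00762]),-.22116
y=Y[2]; z=telemetry.current_ee_pos()[2]-r.nose_length
r.move_l(world(c,yaw,-.028,y,z),vel=.04)
r.move_l(world(c,yaw,-.028,y,.16),vel=.1)
r.move_l(world(c,yaw,-.16,y,.24),vel=.2); r.hold(.3)
print(telemetry.current_wrist_force(),telemetry.current_t())
im=vision.snapshot("scene"); a=cv2.resize(im[120:270,200:440,::-1],None,fx=2.4,fy=2.4)
cal=vision.get_calibration("scene"); n=r.nose_length
for t in (1.3,1.45):
  pp=[world(c,yaw,.05*np.cos(t)-.004*np.sin(t),y+d,.076+.05*np.sin(t)+.004*np.cos(t)-n) for d in(-.033,.033)]
  print(t,px("s",cal,pp).round(1).tolist())
  for u in px("s",cal,pp): cv2.circle(a,tuple(int(v) for v in (u-[200,120])*2.4),3,(0,255,0) if t>1.4 else (0,0,255),-1)
cv2.imwrite("pics/s3.png",a)
for n in ("tin","jar"): print(n,[d["at"] for d in models.mark_of(n,"scene")[:1]])
E
```

```text
[ 0.10941543 -0.48253653  0.78414238] 20.325
1.3 [[285.3, 185.2], [311.9, 179.1]]
1.45 [[284.6, 182.9], [311.1, 176.8]]
tin [[0.5068, -0.0101, 0.0803]]
jar [[0.5792, 0.2187, 0.0007]]
```

View pics/s3.png

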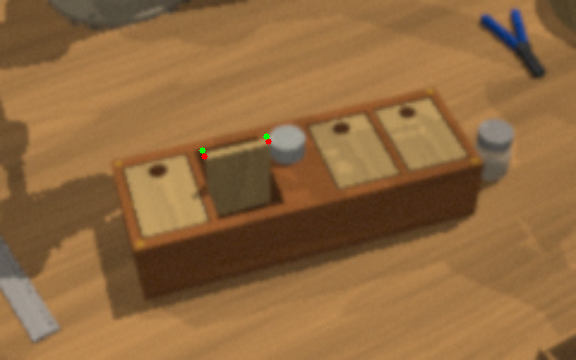

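```bash
python3 - <<'E'
from h import *
c,yaw=np.array([.52381,-.00762]),-.22116; y=Y[2]; n=r.nose_length
im=vision.snapshot("scene"); cal=vision.get_calibration("scene")
k=8; x0,y0=245,160; a=cv2.resize(im[y0:y0+60,x0:x0+90,::-1],None,fx=k,fy=k,interpolation=cv2.INTER_CUBIC)
def dot(pp,col):
  for u in px("s",cal,pp): cv2.circle(a,tuple(int(v) for v in (u+.5-[x0,y0])*k),3,col,-1)
for t,col in ((1.15,(255,0,0)),(1.3,(0,0,255)),(1.45,(0,255,0))):
  dot([world(c,yaw,.05*np.cos(t)-o*np.sin(t),y+d,.076+.05*np.sin(t)+o*np.cos(t)-n) for d in(-.033,.033) for o in (-.004,.004)],col)
dot([world(c,yaw,-.035,Y[3],.08-n),world(c,yaw,-.065,-.186,.08-n)]+[world(c,yaw,sx*.052,y+sy*.035,.08-n) for sx in(-1,1) for sy in(-1,1)]+[world(c,yaw,sx*.05,Y[3]+sy*.033,.08-n) for sx in(-1,1) for sy in(-1,1)],(255,0,255))
cv2.imwrite("pics/s4.png",a)
E
```

```text
(no output)
```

View pics/s4.png

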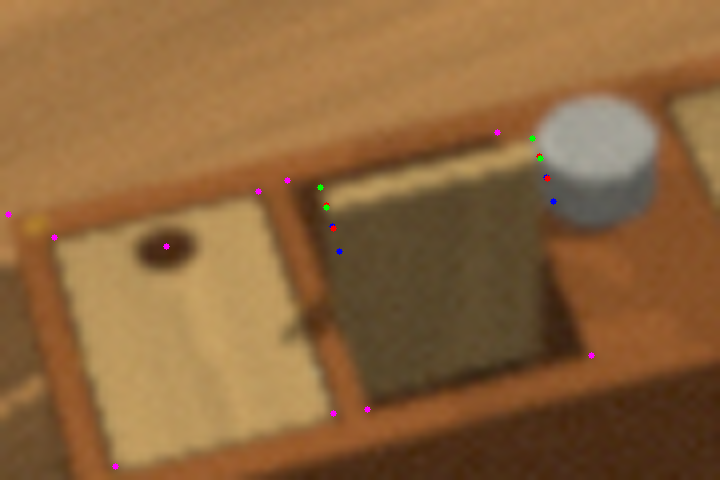

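The top edge of cover3 lies on the 1.45 rad marks (green, at about (325,197) and (535,148)), and the tin and the other covers are undisturbed.

```bash
python3 -c "
from plant import r; print(r.sign_off())"
```

```text
the job is handed in; nothing more can be done
None
```

Cover3 was the one that rocked; it now stands open against its stop at about 1.45 rad, covers 1 and 2 were firm, cover4 was not pressed, nothing was seen to shift, and the job was handed in at about 21 s.

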